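# Turn a container lid end for end and square it against two dowels and an end stop

### The job

The steel container lid lies the wrong way round in the blue locating nest. Lift it out by its knob, turn it end for end so that its green vent flap is at the end away from the orange end stop's bracket, lay it back in the nest without dropping it, and push it gently but firmly home so that it bears on both steel dowels and the end stop's screw head at the same time. Leave it lying flat and square against all three, let go, and leave the other things on the counter where they are.

Things in the scene. Friction and masses are not known exactly. Their poses are not given: they have to be found in the camera images.
- lid_mid (a point): Centre, half-way up, of the loose stainless lid plate: 180 mm long (its x axis), 120 mm wide (y), 22 mm thick, edges rounded 4 mm, about 0.4 to 0.6 kg, balanced under its knob. z is up; the plate's underside is 11 mm below this point, its flat top 11 mm above. It starts lying loosely on the nest floor, turned about 180 degrees from how it must end.
- lid_knob (a point): Middle of the lid's black round knob: an upright plain cylinder 32 mm in diameter and 36 mm tall standing on the top of the plate at its centre. This point is 18 mm above the plate's top and 29 mm above point lid_mid. Being round, the knob can be gripped from above at any yaw, or pushed from any side.
- lid_vent (a point): Middle of the green vent flap on the lid's top, 62 mm from the lid's centre along the lid's own +x. The flap is shut, 36 x 70 mm, and lies some 5 mm proud of the top; it does not move.
- nest: Blue nest, fixed: flat base 280 (x) x 180 (y) x 12 mm; origin at the centre of its underside, z up. The lid lies on its slippery top face (friction about 0.2), 12 mm above the origin. +x points to the orange end stop, +y to the dowels. Home: the lid's centre at y = 0 (its long side, y = +60 mm, on both dowels), x between -14 and +14 mm as the stop screw is set, the lid's +x along the nest's -x.
- rail_long (a point): Middle of the inner face, at its foot, of the fixed white guard rail opposite the dowels (nest y = -76 mm): 160 mm long in x, 10 mm wide, 10 mm tall above the nest's top face. It leaves a home lid 16 mm of play; the lid must be lifted over it to turn round.
- rail_short (a point): Middle of the inner face, at its foot, of the fixed white guard rail opposite the end stop (nest x = -122 mm): 100 mm long in y, 10 mm wide, 10 mm tall above the nest's top face. It leaves a home lid 18 to 46 mm of play.
- dowel_a: Fixed upright steel dowel of the nest, 16 mm diameter, 30 mm tall; origin at the centre of its foot on the nest's top face, at x = +55, y = +68 mm in the nest's frame. Polished (friction about 0.2); the lid's long side bears on it.
- dowel_b: The second, equal dowel, at x = -55, y = +68 mm in the nest's frame; origin at the centre of its foot.
- end_stop: Fixed orange bracket, 20 (x) x 50 (y) x 30 mm tall; origin at its foot's centre on the nest's top face, at nest x = +118, y = 0. It carries a stiff steel stop screw (flat round head 20 mm across, axis 13 mm above the nest's top) facing nest -x; its head's face (centre: stop_face) is at nest x = +76 to +104 mm, set anew each time and not reported: feel or look for it. It does not yield to a firm push.
- speculum: Bystander: loose chrome nasal speculum about 145 x 50 x 11 mm lying on the counter beside the nest's guard-rail side; origin at its pivot's underside.
- clamp: Bystander: loose polished ring-handled clamp about 145 x 60 x 8 mm lying on the counter beyond the dowels; origin at about the middle of its underside.
- pin_tray: Bystander: open steel pin tray 180 x 120 x 28 mm on the left of the counter; origin at the centre of its underside.
- tray_foot: Bystander: white plastic tray foot 80 x 50 x 36 mm on the right; origin at the centre of its underside.
- bowl: Bystander: steel bowl 100 mm across, 45 mm tall, on the right; origin at the centre of its underside.
- pouch_box: Bystander: cardboard box of pouches 100 x 60 x 50 mm on the right; origin at the centre of its underside.
Things that resemble listed ones, but are neither listed nor needed, are in the scene too. Leave any pink or purple look-alike of the part that bears lid_mid alone.

How it is judged:
By the outcome, as a careful person would: the job done as asked, in the order asked, and still so for the second after the job is handed in, with the robot touching nothing.
It also fails if it takes over 72 s, if anything falls off the work surface, if the arm or the gripper's body presses on something with over 40 N, if the wrist force passes 120 N, or if a joint passes its speed limit or range.

### The arm

A 6-joint arm with a two-finger parallel gripper is mounted at the origin on the work surface. World frame = base frame: x ahead of the robot, y to its left, z up, the work surface at z = 0. Lengths are in mm, angles in degrees, forces in N, time in s.
With the tool pointing down it reaches from about 275 to 750 mm from the base axis. Payload 10.2 kg.
Tool frame: the origin (TCP) lies on the centre line of the jaws, within the pads' length; the fingertips stand 11 mm ahead of it and the grasp point (between the pads) lies 8 mm behind it; z points along the fingers, y is the direction in which the jaws open and shut (so a half turn about z gives the same grasp; the last joint's range is limited). The gripper opens to 85 mm and grips with 20 to 120 N. Pads are 22 mm wide; open, the fingers measure 114 mm over their backs; the gripper's body (76 mm by 85 mm) begins 54 mm behind the grasp point. The pads swing forward as they close: fully open they stand 13 mm farther back than shut.
Start: joints at [62.315, 17.928, 85.812, -0, 76.261, -12.8], TCP at [134.879, 507.384, 242.294] pointing down, gripper open.
Joint ranges: [-168.41, 168.41], [-55.51, 124.54], [10.69, 146.95], [-70.63, 250.63], [1, 178], [-165.06, 165.06]. Speed limits (degrees/s): [136.94, 136.94, 172.46, 180, 180, 180].

### API

Orientations are given as [roll, pitch, yaw] about the fixed x, y, z axes, in that order (R = Rz(yaw) Ry(pitch) Rx(roll)).
In Python, from plant import bot gives the robot as it stands. The module is installed in compiled form; this text tells all that it offers.
- The arm moves only by the tool carry_out, never from a script. Its arguments are lists of equal length, an entry for each row: "linear": the shift along the tool's x, y, z in mm, a list of three; "twist": the turn, a rotation vector about the tool's x, y, z in degrees, a list of three; "gripper": the opening in per cent of the stroke, from 0 (shut) to 100 (fully open). A call has exactly 8 rows; each row shifts and turns the commanded pose from where the row before left it, along the tool's axes as they then stand; what a row does not reach is not made up. A row lasts 1/8 s, in which the tool goes at most 62.5 mm and 10.7 degrees, less where a joint would pass 70% of its speed; a pose out of reach is approached as far as the arm can. A call with a gripper value outside its range is refused whole. The fingers move at their own pace and stop on an object; "newtons" is the grip in N (left out, the last holds). Time passes only in rows, so rows that do not move let the fingers close, or fill a call up. It gives the time, the measured TCP pose, the force and the opening at its end, in the units of the state.
- bot.state(): the state, without advancing time (a new reading comes with each control period).
- bot.read_camera(name): name is "scene" or "top" or "wrist"; returns the picture (480x640x3 uint8, blue, green, red); there is no depth.
- bot.camera_info(name): a dict with "K" (3x3 intrinsics, pixels), "rvec" (rotation vector, rad) and "tvec" (3), from world to camera coordinates, as OpenCV has them. Camera axes: x right, y down, z forward; pixel columns grow to the right and rows downward; lengths in mm; the calibration is good to about 2 mm. A picture is of the moment at which its call begins: read the wrist's pose just before it. camera_info takes no time and is no camera call; for the wrist camera it gives the pose at the moment of the call.
- bot.finish_job(): hands the job in, once; it reports no verdict.
The state is a dict: "clock": time; "joint_positions": joint angles; "joint_velocities": joint speeds; "tau": joint torques, N m; "eef_pos": TCP position; "orientation": TCP orientation; "ft_force": force on the tool from outside, world axes, zero at the start; "moment": the same for the moment, N m; "gripper_width": finger opening in mm.
Only numpy, scipy, OpenCV 4.12 (cv2) and the standard library are available. Lean on these libraries where they do the work, as an engineer would, in place of code of your own. Each camera call takes 0.05 s, during which the arm holds its last target.

## Working session

There is one attempt and no reset: what is moved stays moved. The work goes in short steps, Python scripts to look and compute and a tool call to move; the robot and the scene stay as the last step left them, time stands still between calls to the robot, and variables do not carry over. Pictures are saved under pics/ and viewed, and the job is handed in when it is done.

Besides the shell and the picture viewer there is one more tool, called after "Request:" as name(argument=value, ...) on one line, values as JSON. carry_out: Moves the arm, as the interface text tells. Its arguments: {"type":"object","properties":{"linear":{"type":"array","items":{"type":"array","items":{"type":"number"}}},"twist":{"type":"array","items":{"type":"array","items":{"type":"number"}}},"gripper":{"type":"array","items":{"type":"number"}},"newtons":{"type":"number"}},"required":["linear","twist","gripper"]}

```bash
mkdir -p pics
cat > h.py <<'E'
import numpy as np,cv2
from plant import bot
def cam(n):
    i=bot.camera_info(n);K=np.array(i['K'],float);R=cv2.Rodrigues(np.array(i['rvec'],float))[0];t=np.array(i['tvec'],float).ravel()
    return K,R,t
def ray(c,u,v,z):
    K,R,t=c;o=-R.T@t;d=R.T@np.linalg.inv(K)@np.array([u,v,1.]);return o+d*(z-o[2])/d[2]
def proj(c,P):
    K,R,t=c;p=K@(R@np.array(P,float)+t);return p[:2]/p[2]
E
python3 - <<'E'
from h import *
for n in("top","scene","wrist"):
    c=cam(n);cv2.imwrite(f"pics/{n}0.png",bot.read_camera(n));print(n,-c[1].T@c[2],c[0][0,0])
print(bot.state())
E
```

```text
top [ 429.25766478  -21.51566969 1109.08122735] 459.7115970967709
scene [1024.75301053 -293.73978897 1068.55661341] 534.5018480586705
wrist [ 59.08057571 528.86868599 373.73030692] 394.19726807059953
{'clock': 0.15, 'joint_positions': array([ 6.23157138e+01,  1.79495473e+01,  8.58408184e+01, -1.65200041e-04,
        7.62602202e+01, -1.27969154e+01]), 'joint_velocities': array([-0.01318677, -0.05605991, -0.07341168,  0.02452999,  0.04307375,
        0.0561214 ]), 'tau': array([ 2.31941749e-04, -4.12372041e+01, -2.59799534e+01, -2.08584670e-04,
        3.16697900e-03, -5.97712028e-05]), 'eef_pos': array([134.79155786, 507.23307445, 241.91012951]), 'orientation': array([-1.79950635e+02, -1.10481170e-02,  1.65112664e+02]), 'ft_force': array([-0.34706458,  0.14974534, -0.35892479]), 'moment': array([ 0.02088856, -0.03696764, -0.02700397]), 'gripper_width': 86.12394816293671}
```

View pics/top0.png

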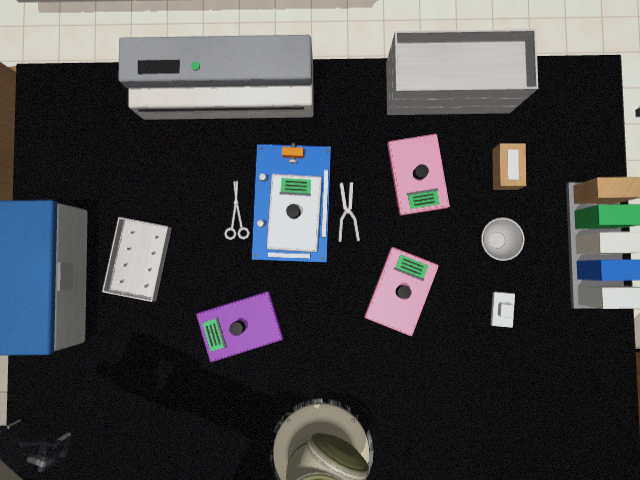

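View pics/scene0.png

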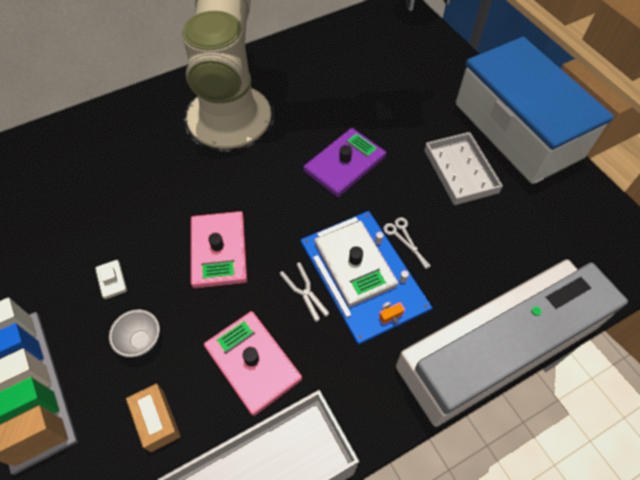

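View pics/wrist0.png

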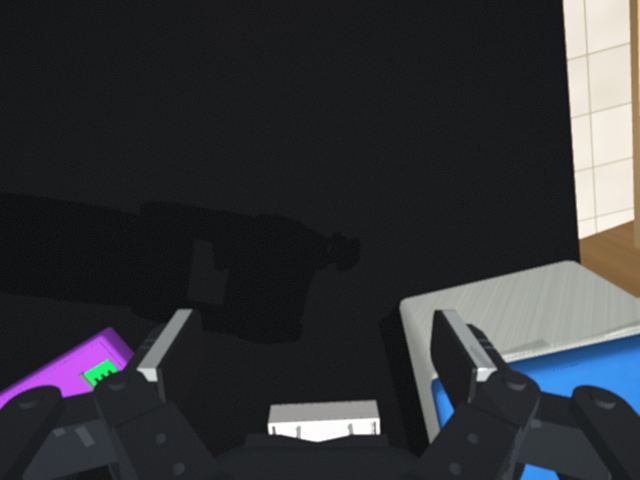

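The top view shows four lid candidates. The steel/white lid is in the blue nest, with its knob near (293,211) and its vent near (296,186), at the orange stop's end. The pink ones (420,172) and (403,291) and the purple one (237,327) are look-alikes. Only the steel one, lying in the nest with its vent at the orange end, fits. I'll measure it and enlarge it to confirm.

```bash
cat > m.py <<'E'
from h import *
import sys
def blob(m,near,minA=15):
    n,l,s,ce=cv2.connectedComponentsWithStats(m.astype(np.uint8));b=[(np.hypot(*(ce[i]-near)),i) for i in range(1,n) if s[i,4]>=minA]
    d,i=min(b);return (l==i).astype(np.uint8),ce[i],s[i]
E
python3 - <<'E'
from m import *
im=cv2.imread("pics/top0.png");sc=cv2.imread("pics/scene0.png")
a=cv2.resize(im[135:270,240:345],None,fx=4.4,fy=4.4,interpolation=cv2.INTER_CUBIC)
b=cv2.resize(sc[205:345,290:440],None,fx=2.3,fy=2.3,interpolation=cv2.INTER_CUBIC)
o=np.zeros((600,800,3),np.uint8);o[:a.shape[0],:a.shape[1]]=a;h,w=b.shape[:2];w=min(w,800-a.shape[1]);o[:h,a.shape[1]:a.shape[1]+w]=b[:,:w]
cv2.imwrite("pics/crop0.png",o)
hsv=cv2.cvtColor(im,cv2.COLOR_BGR2HSV);H,S,V=[hsv[...,i].astype(int) for i in range(3)]
c=cam("top")
blue=(abs(H-107)<10)&(S>120)&(V>80)
roi=np.zeros(blue.shape,bool);roi[130:275,240:345]=1
pts=np.argwhere(blue&roi)[:,::-1].astype(np.float32)
W=np.array([ray(c,u,v,12)[:2] for u,v in pts],np.float32)
r=cv2.minAreaRect(W);print("nest",r); print(cv2.boxPoints(r))
org=(H<20)&(S>180)&(V>120)&roi;m,ce,s=blob(org,(292,153));print("orange",ce,s,ray(c,*ce,42))
grn=(abs(H-70)<15)&(S>120)&roi;p=np.argwhere(grn)[:,::-1].astype(np.float32)
Wg=np.array([ray(c,u,v,39)[:2] for u,v in p],np.float32);print("vent",cv2.minAreaRect(Wg))
wh=(S<40)&(V>150)&roi;m,ce,s=blob(wh,(293,220),500);print(s)
p=np.argwhere(m)[:,::-1].astype(np.float32);Wl=np.array([ray(c,u,v,34)[:2] for u,v in p],np.float32);r=cv2.minAreaRect(np.vstack([Wl]));print("lid",r)
k=(V<60)&roi;k[:195]=0;k[230:]=0;k[:,:275]=0;k[:,:310][:]&=True;k[:,310:]=0
m,ce,s=blob(k,(293,211),20);print("knob",ce,s,ray(c,*ce,70),ray(c,*ce,60))
print("dowels px",[(blob(wh,q,6)[1],ray(c,*blob(wh,q,6)[1],42)) for q in((263,177),(261,223))])
E
```

```text
nest ((589.8823852539062, 64.598876953125), (179.59555053710938, 281.36187744140625), 87.28816223144531)
[[445.1104   -18.442322]
 [726.15717  -31.754349]
 [734.65436  147.64008 ]
 [453.6076   160.9521  ]]
orange [292.18181818 151.48484848] [282 148  21   8 165] [705.53056694  58.72652314  42.        ]
vent ((588.1103515625, 60.96220016479492), (243.3205108642578, 341.2801208496094), 89.83876037597656)
[ 267  174   55   78 3121]
lid ((562.3382568359375, 56.55885696411133), (117.83169555664062, 178.130859375), 85.87751770019531)Traceback (most recent call last):
  File "<stdin>", line 20, in <module>
  File "m.py", line 5, in blob
    d,i=min(b);return (l==i).astype(np.uint8),ce[i],s[i]
        ~~~^^^
ValueError: min() iterable argument is empty
```

View pics/crop0.png

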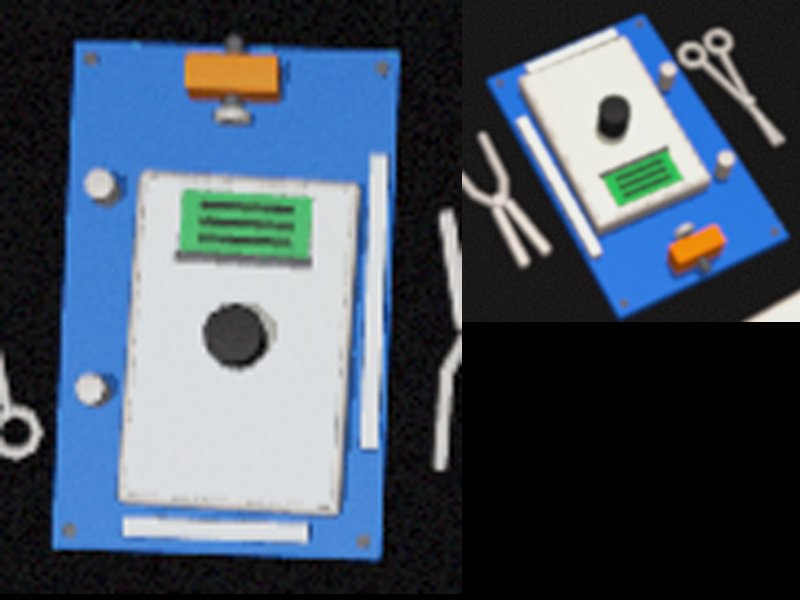

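Run:
```python
from m import *
im=cv2.imread("pics/top0.png");sc=cv2.imread("pics/scene0.png");c=cam("top")
g=cv2.cvtColor(im,cv2.COLOR_BGR2GRAY)
k=np.zeros(g.shape,bool);k[198:226,282:306]=(g<90)[198:226,282:306]
m,ce,s=blob(k,(293,211),20);print("knob top",ce,s,ray(c,*ce,70))
cs=cam("scene");gs=cv2.cvtColor(sc,cv2.COLOR_BGR2GRAY)
k=np.zeros(g.shape,bool);k[240:275,340:375]=(gs<90)[240:275,340:375]
m,ces,s=blob(k,(356,256),20);print("knob scene",ces,s,ray(cs,*ces,54))
th=np.radians(-2.71);ex=np.array([np.cos(th),np.sin(th)]);ey=np.array([-ex[1],ex[0]]);N=np.array([589.9,64.6])
def nest(p):d=np.array(p)[:2]-N;return d@ex,d@ey
print("lid in nest",nest((562.34,56.56)),"knob",nest(ray(c,*ce,70)),nest(ray(cs,*ces,54)))
for n,(u,v),z in(("da",(240+101/4.4,135+182/4.4),42),("db",(240+92/4.4,135+386/4.4),42),("orange",(292.2,152.),42),("faceTop",(240+233/4.4,135+124/4.4),30),("rail foot short",(240+215/4.4,135+520/4.4),22),("rail long",(240+366/4.4,135+300/4.4),22)):
    print(n,nest(ray(c,u,v,z)))
```

```text
knob top [293.12820513 210.98717949] [287 204  14  15 156] [561.1607286   55.36128023  70.        ]
knob scene [355.33160622 255.66321244] [349 247  13  18 193] [564.05357619  54.94282304  54.        ]
lid in nest (np.float64(-27.149040401754586), np.float64(-9.334066919831567)) knob (np.float64(-28.270316531361814), np.float64(-10.58720297112687)) (np.float64(-25.360919203997614), np.float64(-10.868416054651556))
da (np.float64(54.275747991686174), np.float64(65.76561087217212))
db (np.float64(-55.036662328798315), np.float64(65.68504517541743))
orange (np.float64(114.55341064037144), np.float64(-0.49264692525748455))
faceTop (np.float64(90.7698366096486), np.float64(-2.335267071413673))
rail foot short (np.float64(-123.05197180692528), np.float64(-0.7429232294562444))
rail long (np.float64(-1.1150642761709895), np.float64(-77.51974926836523))
```

```bash
cat > d.py <<'E'
from m import *
from scipy.spatial.transform import Rotation as Ro
import sys
def st():
    s=bot.state();R=Ro.from_euler('xyz',s['orientation'],degrees=True);return s,R
def to(p):
    s,R=st();d=R.inv().apply(np.array(p,float)-s['eef_pos']);return d.round(1)
E
python3 -c "
from d import *
print(to((562,55.3,140)))"
```

```text
[-529.  -326.9  102.1]
```

Request:
carry_out(linear=[[-20,-12,2],[-35,-22,4],[-38,-24,6],[-38,-24,7],[-38,-24,7],[-38,-24,7],[-38,-24,7],[-38,-24,7]], twist=[[0,0,0],[0,0,0],[0,0,0],[0,0,0],[0,0,0],[0,0,0],[0,0,0],[0,0,0]], gripper=[100,100,100,100,100,100,100,100], newtons=80)

```text
clock: 1.15
eef_pos: [363.4, 261.4, 195.0]
orientation: [-180.0, -0.0, 165.1]
ft_force: [0.8, 0.1, -0.5]
gripper_width: 85.1
```

Request:
carry_out(linear=[[-38,-24,7],[-38,-24,7],[-38,-24,7],[-38,-24,7],[-38,-24,7],[-32,-18,7],[-24,-11,7],[0,0,0]], twist=[[0,0,0],[0,0,0],[0,0,0],[0,0,0],[0,0,0],[0,0,0],[0,0,0],[0,0,0]], gripper=[100,100,100,100,100,100,100,100])

```text
clock: 2.15
eef_pos: [562.5, 54.4, 145.3]
orientation: [-180.0, -0.1, 165.0]
ft_force: [0.1, 0.4, 0.6]
gripper_width: 85.3
```

Run:
```python
from d import *
s,R=st();print(s['clock'],s['eef_pos'],s['orientation'],s['joint_positions'],to((562,55.3,100)))
c=cam("wrist");cv2.imwrite("pics/w1.png",bot.read_camera("wrist"));print(proj(c,(562,55.3,70)),proj(c,(562,55.3,34)))
```

```text
2.15 [562.46557028  54.4482623  145.28110297] [-1.79984824e+02 -8.29151739e-02  1.65012478e+02] [-6.34640501e+00  2.81296930e+01  8.61133592e+01 -2.79080976e-03
  6.58412019e+01 -8.13577501e+01] [ 0.6  0.7 45.3]
[315.7497885 257.6667998] [315.8946976  238.09919401]
```

View pics/w1.png

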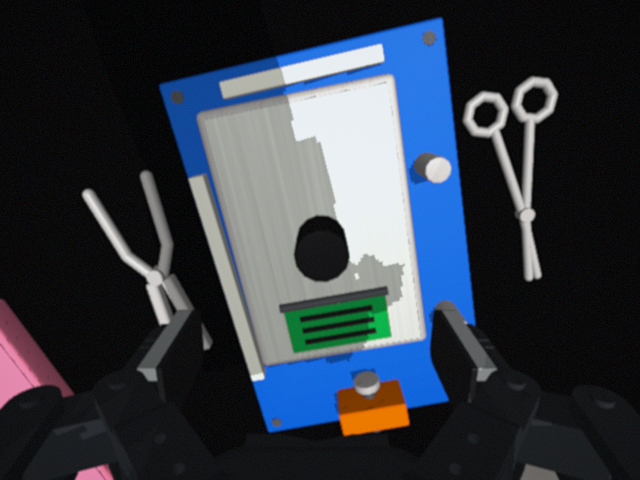

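Run:
```python
from d import *
c=cam("wrist");im=cv2.imread("pics/w1.png")
g=cv2.cvtColor(im,cv2.COLOR_BGR2GRAY);k=np.zeros(g.shape,bool);k[200:295,280:365]=(g<60)[200:295,280:365]
m,ce,s=blob(k,(321,250),500);print(s)
p=ray(c,s[0]+s[2]/2,s[1]+s[3]-s[2]/2,70);print(p,"foot circle",ray(c,s[0]+s[2]/2,s[1]+24,34))
# lid long edges px at z34
for q in((198,116),(391,75),(424,338),(264,366)):print(ray(c,*q,34-2))
# nest corners
for q in((160,85),(442,18),(475,324),(448,402),(269,432)):print('n',ray(c,*q,12))
print('stop',ray(c,366,381,37), ray(c,366,374,35),ray(c,436,169,42))
```

```text
[ 295  216   54   65 2760]
[560.37856825  60.08884691  70.        ] foot circle [563.85258367  59.64562795  34.        ]
[470.19013904   7.92559053  32.        ]
[477.75558949 123.65025071  32.        ]
[654.21557825 110.9287648   32.        ]
[647.06174505  -6.0501061   32.        ]
n [445.07151201 -14.34672214  12.        ]
n [453.82058393 163.54043643  12.        ]
n [665.90663955 153.32552905  12.        ]
n [731.77613585 121.91073742  12.        ]
n [723.18162381 -28.06639105  12.        ]
stop [675.06419031  63.26096979  37.        ] [670.74710965  64.48872628  35.        ] [535.9158181  137.01918361  42.        ]
```

Request:
carry_out(linear=[[1,2.5,12],[0,0,18],[0,0,18],[0,0,16],[0,0,12],[0,0,9],[0,0,7],[0,0,4]], twist=[[0,0,-5],[0,0,-6],[0,0,0],[0,0,0],[0,0,0],[0,0,0],[0,0,0],[0,0,0]], gripper=[100,100,100,100,100,100,100,100])

```text
clock: 3.2
eef_pos: [561.9, 58.1, 50.1]
orientation: [-180.0, 0.0, 176.1]
ft_force: [-0.5, 0.0, -0.1]
gripper_width: 85.5
```

Request:
carry_out(linear=[[0,0,1],[0,0,0],[0,0,0],[0,0,0],[0,0,0],[0,0,0],[0,0,0],[0,0,0]], twist=[[0,0,0],[0,0,0],[0,0,0],[0,0,0],[0,0,0],[0,0,0],[0,0,0],[0,0,0]], gripper=[80,60,50,40,30,20,20,20], newtons=80)

```text
clock: 4.2
eef_pos: [562.0, 58.1, 49.8]
orientation: [-180.0, 0.0, 176.1]
ft_force: [-2.3, 0.3, 5.8]
gripper_width: 30.1
```

Run:
```python
from d import *
s,R=st();print(s['eef_pos'],s['ft_force'],s['moment'],s['gripper_width'])
cv2.imwrite("pics/w2.png",bot.read_camera("wrist"))
```

```text
[561.99688272  58.12323905  49.80012797] [-2.25821302  0.28389571  5.83643975] [-0.00285141  0.24918219 -0.0149922 ] 30.119381002241415
```

View pics/w2.png

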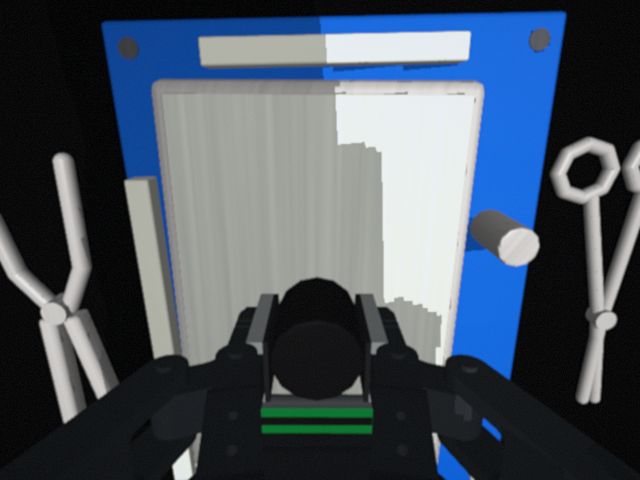

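Request:
carry_out(linear=[[0,0,-2],[0,0,-5],[0,0,-10],[0,0,-15],[0,0,-16],[0,0,-16],[0,0,-12],[0,0,-6]], twist=[[0,0,0],[0,0,0],[0,0,0],[0,0,0],[0,0,0],[0,0,0],[0,0,0],[0,0,0]], gripper=[20,20,20,20,20,20,20,20])

```text
clock: 5.25
eef_pos: [562.0, 58.1, 132.2]
orientation: [-180.0, 0.1, 176.1]
ft_force: [0.3, -0.4, -4.9]
gripper_width: 30.1
```

Run:
```python
from d import *
s,R=st();print(s['eef_pos'],s['ft_force'],s['moment'],s['gripper_width'],s['joint_positions'])
cv2.imwrite("pics/w3.png",bot.read_camera("wrist"))
```

```text
[561.95942453  58.13145835 132.22413094] [ 0.32992612 -0.35654847 -4.94624725] [-0.00550441  0.04616086  0.01879412] 30.13564882632397 [-5.97387679e+00  2.89195270e+01  8.70197796e+01  4.45547416e-04
  6.40094768e+01 -9.20894911e+01]
```

View pics/w3.png

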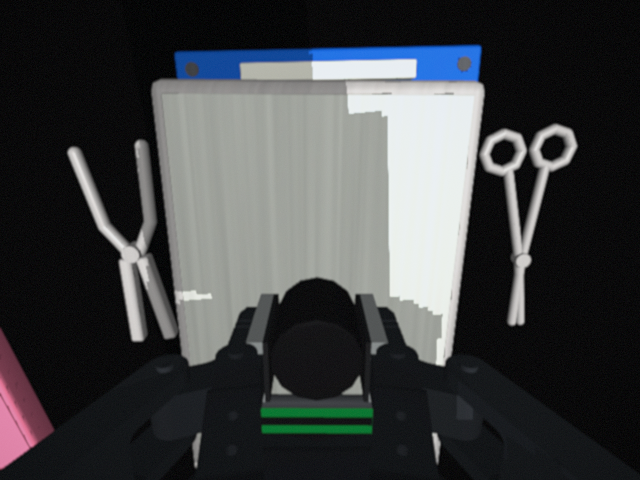

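Request:
carry_out(linear=[[0,0,0],[0,0,0],[0,0,0],[0,0,0],[0,0,0],[0,0,0],[0,0,0],[0,0,0]], twist=[[0,0,3],[0,0,6],[0,0,9],[0,0,9],[0,0,9],[0,0,9],[0,0,9],[0,0,9]], gripper=[20,20,20,20,20,20,20,20])

```text
clock: 6.3
eef_pos: [561.5, 58.1, 130.8]
orientation: [-179.9, -0.0, 112.8]
ft_force: [0.4, 0.0, -4.3]
gripper_width: 30.3
```

Request:
carry_out(linear=[[0,0,0],[0,0,0],[0,0,0],[0,0,0],[0,0,0],[0,0,0],[0,0,0],[0,0,0]], twist=[[0,0,9],[0,0,9],[0,0,9],[0,0,9],[0,0,9],[0,0,9],[0,0,9],[0,0,9]], gripper=[20,20,20,20,20,20,20,20])

```text
clock: 7.3
eef_pos: [561.5, 58.2, 130.8]
orientation: [-180.0, 0.0, 40.8]
ft_force: [0.2, 0.0, -4.2]
gripper_width: 29.9
```

Request:
carry_out(linear=[[0,0,0],[0,0,0],[0,0,0],[0,0,0],[0,0,0],[0,0,0],[0,0,0],[0,0,0]], twist=[[0,0,9],[0,0,9],[0,0,9],[0,0,8],[0,0,5],[0,0,3],[0,0,0.7],[0,0,0]], gripper=[20,20,20,20,20,20,20,20])

```text
clock: 8.3
eef_pos: [561.7, 58.2, 131.1]
orientation: [-180.0, 0.0, -2.5]
ft_force: [0.0, 0.4, -4.1]
gripper_width: 30.2
```

Run:
```python
from d import *
s,R=st();print(s['clock'],s['eef_pos'],s['orientation'],s['ft_force'],s['moment'],s['gripper_width'],s['joint_positions'][5])
c=cam("wrist");w=bot.read_camera("wrist");cv2.imwrite("pics/w4.png",w)
c=cam("top");t=bot.read_camera("top");cv2.imwrite("pics/t4.png",t)
a=cv2.resize(t[135:270,225:345],None,fx=4.4,fy=4.4,interpolation=cv2.INTER_CUBIC);cv2.imwrite("pics/t4c.png",a)
```

```text
8.3 [561.69274825  58.15337828 131.05920433] [-1.79999544e+02  2.77957741e-02 -2.53980017e+00] [ 1.49123166e-03  4.11025692e-01 -4.09219226e+00] [-0.00296474  0.00075115  0.0150727 ] 30.155343525088707 86.56660980761004
```

View pics/w4.png

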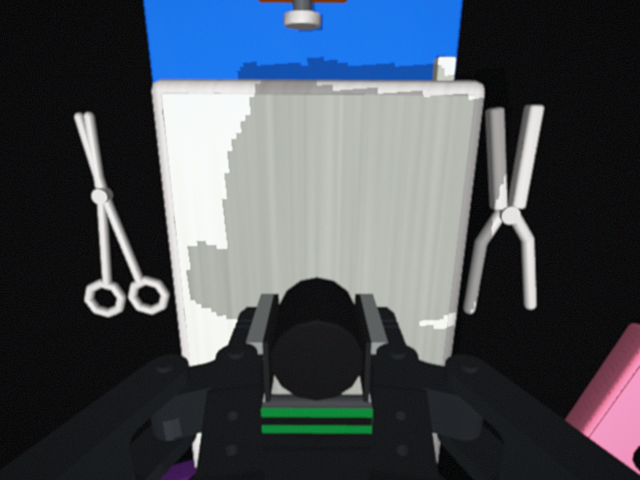

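View pics/t4c.png

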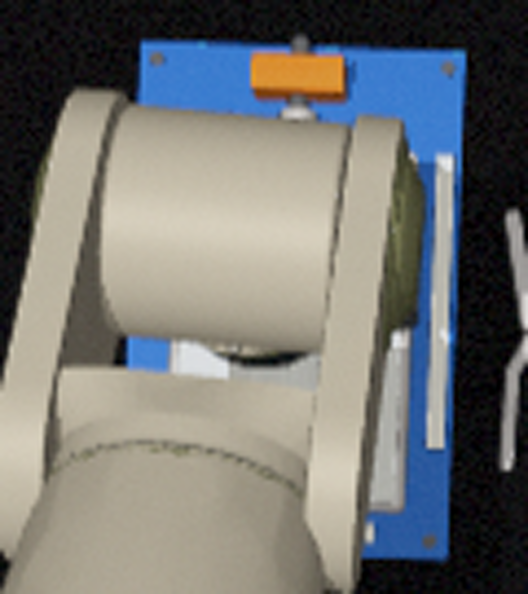

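Request:
carry_out(linear=[[5,-1,0],[9,-2,4],[5.3,-1.2,10],[0,0,14],[0,0,15],[0,0,14],[0,0,8],[0,0,4]], twist=[[0,0,0.2],[0,0,0],[0,0,0],[0,0,0],[0,0,0],[0,0,0],[0,0,0],[0,0,0]], gripper=[20,20,20,20,20,20,20,20])

```text
clock: 9.4
eef_pos: [581.2, 61.4, 61.8]
orientation: [180.0, 0.0, -2.8]
ft_force: [0.1, -0.6, -5.2]
gripper_width: 30.0
```

Run:
```python
from d import *
s,R=st();print(s['clock'],s['eef_pos'],s['orientation'],s['ft_force'])
cv2.imwrite("pics/w5.png",bot.read_camera("wrist"))
cv2.imwrite("pics/s5.png",bot.read_camera("scene")[190:360,270:450].repeat(3,0).repeat(3,1))
```

```text
9.4 [581.21456163  61.4152414   61.82635147] [ 1.79999824e+02  1.88253949e-02 -2.78359585e+00] [ 0.12203004 -0.60114336 -5.19757396]
```

View pics/w5.png

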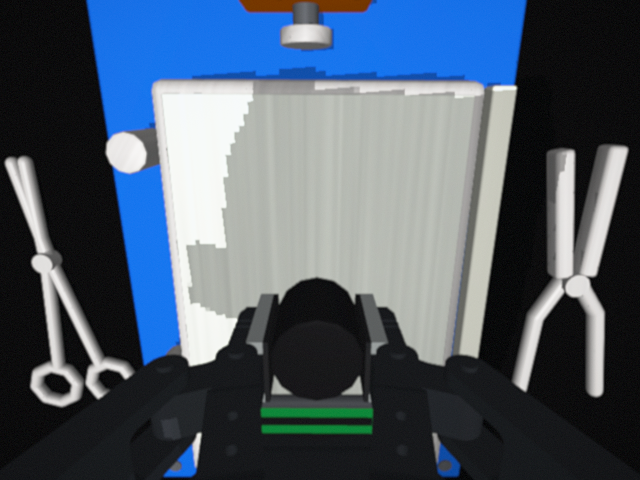

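View pics/s5.png

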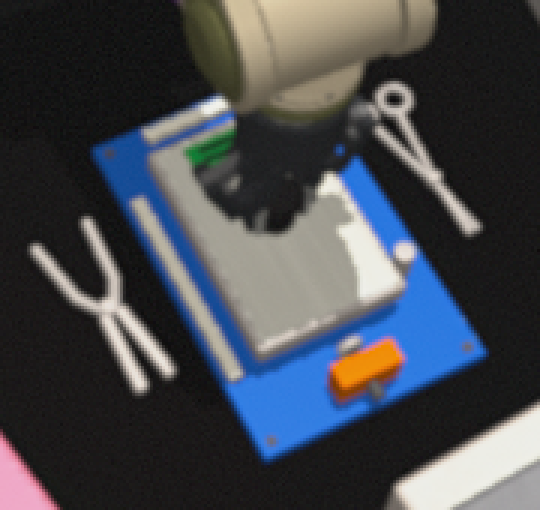

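Run:
```python
from d import *
s,R=st();c=cam("wrist")
def t(u,v,z):
    return R.inv().apply(ray(c,u,v,z)-s['eef_pos']).round(1)
print("lid L/R at z44",t(155,95,44),t(483,95,44))
print("far edge",t(316,82,44))
print("rail inner top z22 near v=95, v=300",t(488,95,22),t(463,300,22),t(490,90,22))
print("dowel top",t(127,152,42), "nest corners",t(88,0,12),t(526,0,12))
print("face rim top z35/ z15",t(307,48,25),t(307,44,35))
```

```text
lid L/R at z44 [ 83.1 -59.2  18.1] [82.9 58.3 18.1]
far edge [87.4 -1.5 18.1]
rail inner top z22 near v=95, v=300 [83.7 69.1 40.1] [-9.6 69.3 40.1] [85.6 69.7 40.1]
dowel top [ 62.9 -73.2  20.1] nest corners [120.6 -94.1  50.1] [120.3  83.9  50.1]
face rim top z35/ z15 [100.9  -5.   37.1] [100.9  -4.8  27.1]
```

Request:
carry_out(linear=[[0,0,4],[0,0,3],[0,0,2],[0,0,1],[0,0,0.7],[0,0,0.5],[0,0,0.3],[0,0,0]], twist=[[0,0,0],[0,0,0],[0,0,0],[0,0,0],[0,0,0],[0,0,0],[0,0,0],[0,0,0]], gripper=[20,20,20,20,20,20,20,20])

```text
clock: 10.5
eef_pos: [581.3, 61.4, 50.8]
orientation: [180.0, -0.0, -2.8]
ft_force: [-0.1, 0.2, -4.2]
gripper_width: 30.3
```

Request:
carry_out(linear=[[0,0,0.3],[0,0,0.3],[0,0,0.3],[0,0,0.2],[0,0,0.2],[0,0,0],[0,0,0],[0,0,0]], twist=[[0,0,0],[0,0,0],[0,0,0],[0,0,0],[0,0,0],[0,0,0],[0,0,0],[0,0,0]], gripper=[20,20,20,20,20,20,20,20])

```text
clock: 11.5
eef_pos: [581.4, 61.4, 49.8]
orientation: [180.0, -0.0, -2.8]
ft_force: [-2.0, 0.6, 3.8]
gripper_width: 30.5
```

Request:
carry_out(linear=[[0,0,-0.3],[0,-1,0],[0,-1,0],[0,-1,0],[0,-0.5,0],[0,-0.5,0],[0,-0.5,0],[0,0,0]], twist=[[0,0,0],[0,0,0],[0,0,0],[0,0,0],[0,0,0],[0,0,0],[0,0,0],[0,0,0]], gripper=[20,20,20,20,20,20,20,20], newtons=25)

```text
clock: 12.5
eef_pos: [581.6, 65.6, 49.8]
orientation: [180.0, -0.0, -2.8]
ft_force: [0.1, -4.8, 1.1]
gripper_width: 29.6
```

Request:
carry_out(linear=[[0,-0.3,0],[0,0,0],[0,-0.3,0],[0,0,0],[0,0,0],[0,0,0],[0,0,0],[0,0,0]], twist=[[0,0,0],[0,0,0],[0,0,0],[0,0,0],[0,0,0],[0,0,0],[0,0,0],[0,0,0]], gripper=[20,20,20,20,20,20,20,20])

```text
clock: 13.5
eef_pos: [581.7, 65.7, 49.9]
orientation: [179.9, -0.0, -2.8]
ft_force: [1.3, -7.7, 0.7]
gripper_width: 30.4
```

Run:
```python
from d import *
s,R=st();print(s['clock'],s['eef_pos'],s['orientation'],s['ft_force'],s['moment'])
cv2.imwrite("pics/w6.png",bot.read_camera("wrist"))
```

```text
13.5 [581.73092023  65.68775949  49.8912906 ] [ 1.79922096e+02 -2.54560831e-02 -2.76059020e+00] [ 1.26654412 -7.66462953  0.73910409] [-1.15630076 -0.05506545  0.17312196]
```

View pics/w6.png

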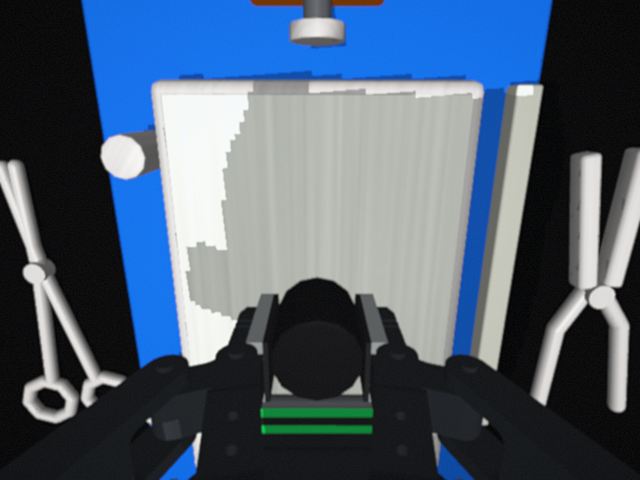

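Request:
carry_out(linear=[[1.5,0.2,0],[1.5,0,0],[1.5,0,0],[1.5,0,0],[1,0,0],[0.5,0,0],[0.5,0,0],[0,0,0]], twist=[[0,0,0],[0,0,0],[0,0,0],[0,0,0],[0,0,0],[0,0,0],[0,0,0],[0,0,0]], gripper=[20,20,20,20,20,20,20,20])

```text
clock: 14.55
eef_pos: [588.6, 65.4, 49.8]
orientation: [179.9, 0.1, -2.7]
ft_force: [-5.7, -7.0, 5.2]
gripper_width: 29.7
```

Request:
carry_out(linear=[[0.5,0,0],[0.5,0,0],[0.5,0,0],[0.5,0,0],[0,0,0],[0,0,0],[0,0,0],[0,0,0]], twist=[[0,0,0],[0,0,0],[0,0,0],[0,0,0],[0,0,0],[0,0,0],[0,0,0],[0,0,0]], gripper=[20,20,20,20,20,20,20,20])

```text
clock: 15.55
eef_pos: [590.6, 65.3, 49.8]
orientation: [179.9, 0.1, -2.7]
ft_force: [-6.1, -6.8, 4.3]
gripper_width: 30.2
```

Request:
carry_out(linear=[[0.5,0,0],[0.5,0,0],[0.5,0,0],[0,0,0],[0,0,0],[0,0,0],[0,0,0],[0,0,0]], twist=[[0,0,0],[0,0,0],[0,0,0],[0,0,0],[0,0,0],[0,0,0],[0,0,0],[0,0,0]], gripper=[20,20,20,20,20,20,20,20])

```text
clock: 16.55
eef_pos: [592.1, 65.2, 49.8]
orientation: [179.9, 0.1, -2.8]
ft_force: [-5.3, -7.5, 5.3]
gripper_width: 29.9
```

Run:
```python
from d import *
s,R=st();print(s['clock'],s['eef_pos'],s['orientation'],s['ft_force'],s['moment'])
cv2.imwrite("pics/w7.png",bot.read_camera("wrist"))
```

```text
16.55 [592.13707436  65.17368626  49.81314427] [ 1.79936401e+02  1.43572092e-01 -2.75216706e+00] [-5.32079522 -7.5315808   5.28760154] [-0.95754407  0.81664625  0.2679663 ]
```

View pics/w7.png

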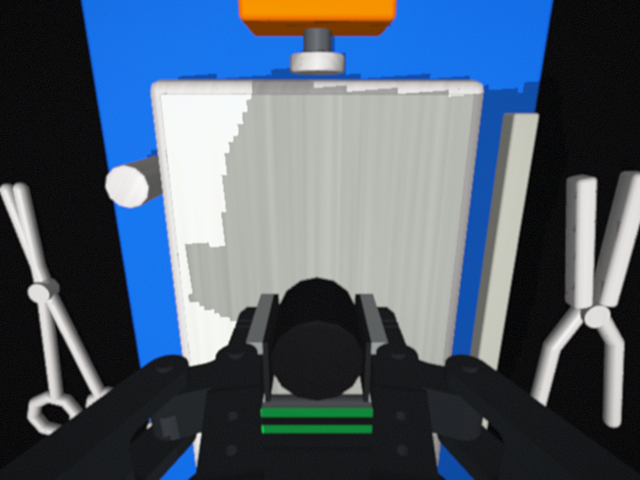

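Request:
carry_out(linear=[[0.5,0,0],[0.5,0,0],[0.4,0,0],[0.3,0,0],[0.3,0,0],[0,0,0],[0,0,0],[0,0,0]], twist=[[0,0,0],[0,0,0],[0,0,0],[0,0,0],[0,0,0],[0,0,0],[0,0,0],[0,0,0]], gripper=[20,20,20,20,20,20,20,20])

```text
clock: 17.6
eef_pos: [594.1, 65.1, 49.8]
orientation: [179.9, 0.1, -2.7]
ft_force: [-5.5, -7.0, 5.2]
gripper_width: 29.8
```

Request:
carry_out(linear=[[0.3,0,0],[0.3,0,0],[0.3,0,0],[0,0,0],[0,0,0],[0,0,0],[0,0,0],[0,0,0]], twist=[[0,0,0],[0,0,0],[0,0,0],[0,0,0],[0,0,0],[0,0,0],[0,0,0],[0,0,0]], gripper=[20,20,20,20,20,20,20,20])

```text
clock: 18.6
eef_pos: [594.8, 65.1, 49.8]
orientation: [179.9, 0.2, -2.7]
ft_force: [-7.3, -7.2, 6.2]
gripper_width: 30.2
```

Request:
carry_out(linear=[[0.3,0,0],[0,0,0],[0.3,0,0],[0,0,0],[0,0,0],[0,0,0],[0,0,0],[0,0,0]], twist=[[0,0,0],[0,0,0],[0,0,0],[0,0,0],[0,0,0],[0,0,0],[0,0,0],[0,0,0]], gripper=[20,20,20,20,20,20,20,20])

```text
clock: 19.6
eef_pos: [594.7, 65.1, 49.8]
orientation: [179.9, 0.3, -2.7]
ft_force: [-11.8, -7.2, 7.4]
gripper_width: 30.2
```

Run:
```python
from d import *
s,R=st();print(s['clock'],s['eef_pos'],s['orientation'],s['ft_force'],s['moment'])
cv2.imwrite("pics/w8.png",bot.read_camera("wrist"))
```

```text
19.6 [594.74914207  65.07638494  49.79856771] [179.93038857   0.28587569  -2.74347765] [-11.79125858  -7.23719199   7.44501557] [-0.89904791  1.59061886  0.27060334]
```

View pics/w8.png

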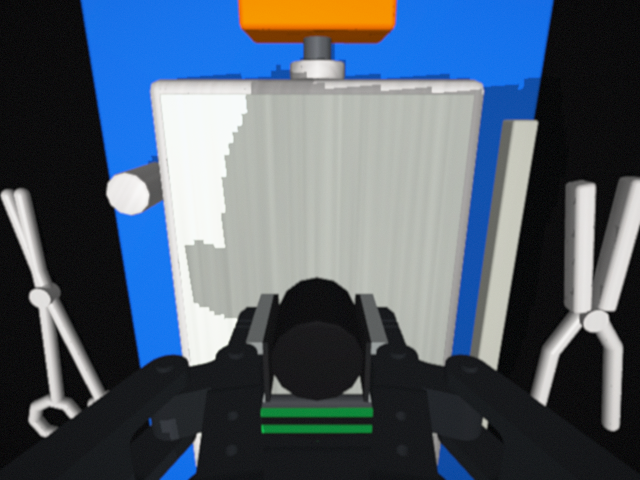

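Request:
carry_out(linear=[[0,0,0],[0,0,0],[0,0,0],[0,0,0],[0,0,0],[0,0,0],[0,0,0],[0,0,0]], twist=[[0,0,0],[0,0,0],[0,0,0],[0,0,0],[0,0,0],[0,0,0],[0,0,0],[0,0,0]], gripper=[40,45,50,55,55,55,55,55])

```text
clock: 20.65
eef_pos: [596.5, 65.6, 49.8]
orientation: [180.0, 0.0, -2.8]
ft_force: [-0.4, 0.5, -0.2]
gripper_width: 46.8
```

Request:
carry_out(linear=[[0,0,0],[0,0,0],[0,0,0],[0,0,0],[0,0,0],[0,0,0],[0,0,0],[0,0,0]], twist=[[0,0,5],[0,0,8],[0,0,9],[0,0,9],[0,0,9],[0,0,5],[0,0,0],[0,0,0]], gripper=[55,55,55,55,55,55,55,55])

```text
clock: 21.65
eef_pos: [596.5, 65.6, 49.8]
orientation: [180.0, 0.0, -47.7]
ft_force: [0.6, -0.3, -0.1]
gripper_width: 46.8
```

Run:
```python
from d import *
s,R=st();print(s['clock'],s['eef_pos'],s['orientation'],s['ft_force'],s['moment'],s['gripper_width'],s['joint_positions'][5])
cv2.imwrite("pics/w9.png",bot.read_camera("wrist"))
```

```text
21.65 [596.49038349  65.55228178  49.77610047] [ 1.79997428e+02  8.71978625e-04 -4.76868948e+01] [ 0.58188411 -0.31962866 -0.05099419] [ 0.02099903  0.01483591 -0.01410342] 46.836628069994696 132.78467615407294
```

View pics/w9.png

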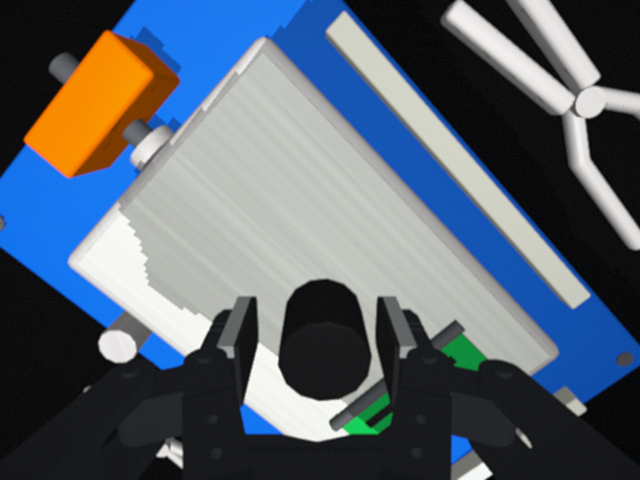

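Request:
carry_out(linear=[[0,-2,0],[0,-2,0],[0,-1,0],[0,-0.5,0],[0,-0.5,0],[0,-0.5,0],[0,-0.5,0],[0,0,0]], twist=[[0,0,0],[0,0,0],[0,0,0],[0,0,0],[0,0,0],[0,0,0],[0,0,0],[0,0,0]], gripper=[55,55,55,55,55,55,55,55])

```text
clock: 22.7
eef_pos: [600.3, 69.1, 49.6]
orientation: [179.7, 0.1, -47.8]
ft_force: [-9.3, -7.8, 4.7]
gripper_width: 46.9
```

Request:
carry_out(linear=[[0,-0.5,0],[0,-0.4,0],[0,-0.3,0],[0,-0.3,0],[0,0,0],[0,0,0],[0,0,0],[0,0,0]], twist=[[0,0,0],[0,0,0],[0,0,0],[0,0,0],[0,0,0],[0,0,0],[0,0,0],[0,0,0]], gripper=[55,55,55,55,55,55,55,55])

```text
clock: 23.7
eef_pos: [600.4, 69.2, 49.5]
orientation: [179.6, 0.1, -47.8]
ft_force: [-15.1, -14.2, 7.9]
gripper_width: 47.2
```

Request:
carry_out(linear=[[0,0.5,0],[0,1,0],[0,2,0],[0,3,0],[0,1.7,0],[0,0,0],[0,0,-2],[0,0,-5]], twist=[[0,0,0],[0,0,0],[0,0,0],[0,0,0],[0,0,0],[0,0,0],[0,0,0],[0,0,0]], gripper=[55,55,55,55,55,55,55,55])

```text
clock: 24.7
eef_pos: [596.7, 65.8, 56.9]
orientation: [180.0, 0.0, -47.8]
ft_force: [-0.2, 0.4, 0.2]
gripper_width: 46.9
```

Request:
carry_out(linear=[[0,0,-8],[0,0,-12],[0,0,-15],[0,0,-15],[0,0,-20],[0,0,-20],[0,0,-20],[0,0,-10]], twist=[[0,0,0],[0,0,0],[0,0,0],[0,0,-9],[0,0,-9],[0,0,-9],[0,0,-9],[0,0,-9]], gripper=[60,60,60,60,60,60,60,60])

```text
clock: 25.7
eef_pos: [597.1, 65.8, 179.1]
orientation: [180.0, -0.1, -2.5]
ft_force: [-0.2, -0.4, 0.0]
gripper_width: 51.3
```

Run:
```python
from d import *
s,R=st();print(s['clock'],s['eef_pos'],s['orientation'],s['ft_force'])
cv2.imwrite("pics/w10.png",bot.read_camera("wrist"))
```

```text
25.7 [597.07799065  65.78517715 179.06272191] [ 1.79994909e+02 -1.44234538e-01 -2.48700826e+00] [-0.17479695 -0.41312374  0.0108536 ]
```

View pics/w10.png

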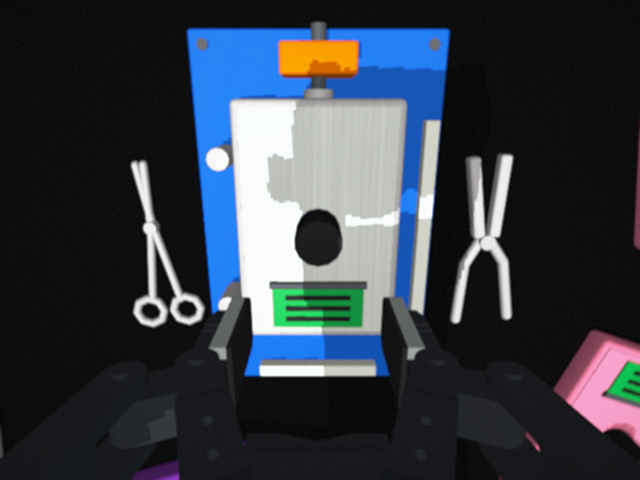

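Request:
carry_out(linear=[[-10,0,-10],[-25,0,-15],[-35,0,-15],[-35,0,-15],[-35,0,-15],[-35,0,-15],[-30,0,-10],[-10,0,0]], twist=[[0,0,0],[0,0,0],[0,0,0],[0,0,0],[0,0,0],[0,0,0],[0,0,0],[0,0,0]], gripper=[60,60,60,60,60,60,60,60])

```text
clock: 26.75
eef_pos: [380.7, 76.4, 272.6]
orientation: [180.0, -0.1, -2.9]
ft_force: [1.3, -0.4, -0.3]
gripper_width: 51.1
```

Run:
```python
from d import *
im=bot.read_camera("top");cv2.imwrite("pics/top11.png",im);sc=bot.read_camera("scene");cv2.imwrite("pics/s11.png",sc)
a=cv2.resize(im[135:270,240:345],None,fx=4.4,fy=4.4,interpolation=cv2.INTER_CUBIC)
b=cv2.resize(sc[205:345,290:440],None,fx=2.2,fy=2.2,interpolation=cv2.INTER_CUBIC)
o=np.zeros((600,800,3),np.uint8);o[:a.shape[0],:a.shape[1]]=a;o[:b.shape[0],a.shape[1]:a.shape[1]+b.shape[1]]=b;cv2.imwrite("pics/crop11.png",o)
c=cam("top");hsv=cv2.cvtColor(im,cv2.COLOR_BGR2HSV);H,S,V=[hsv[...,i].astype(int) for i in range(3)]
roi=np.zeros(H.shape,bool);roi[130:275,240:345]=1
wh=(S<45)&(V>120)&roi
m=cv2.morphologyEx((wh*255).astype(np.uint8),cv2.MORPH_OPEN,np.ones((9,9)));n,l,s,ce=cv2.connectedComponentsWithStats(m);i=1+np.argmax(s[1:,4]);print(s[i])
p=np.argwhere(l==i)[:,::-1];W=np.array([ray(c,u,v,34)[:2] for u,v in p],np.float32);r=cv2.minAreaRect(W);print(r)
th=np.radians(-2.71);ex=np.array([np.cos(th),np.sin(th)]);ey=np.array([-ex[1],ex[0]]);d=np.array(r[0])-[589.9,64.6];print("nest",d@ex,d@ey)
o=cv2.imread("pics/top0.png")
df=(cv2.absdiff(o,im).max(2)>60);df[130:275,240:335]=0;df=cv2.morphologyEx(df.astype(np.uint8),cv2.MORPH_OPEN,np.ones((3,3)));n,l,s,ce=cv2.connectedComponentsWithStats(df);print(s[1:][s[1:,4]>12])
```

```text
[ 264  162   53   77 3019]
((593.1625366210938, 64.13965606689453), (118.86967468261719, 179.3823699951172), 87.0658950805664)
nest 3.2806533489529186 -0.3055737958807635
[[  159   269   144   211 18717]
 [  314   399     8     4    29]
 [    0   425     6    44   251]
 [  354   450    10    11    66]
 [  277   453     7     5    28]
 [  370   452     3     8    24]
 [  306   456    44    24   411]
 [   35   460    10     7    58]]
```

View pics/crop11.png

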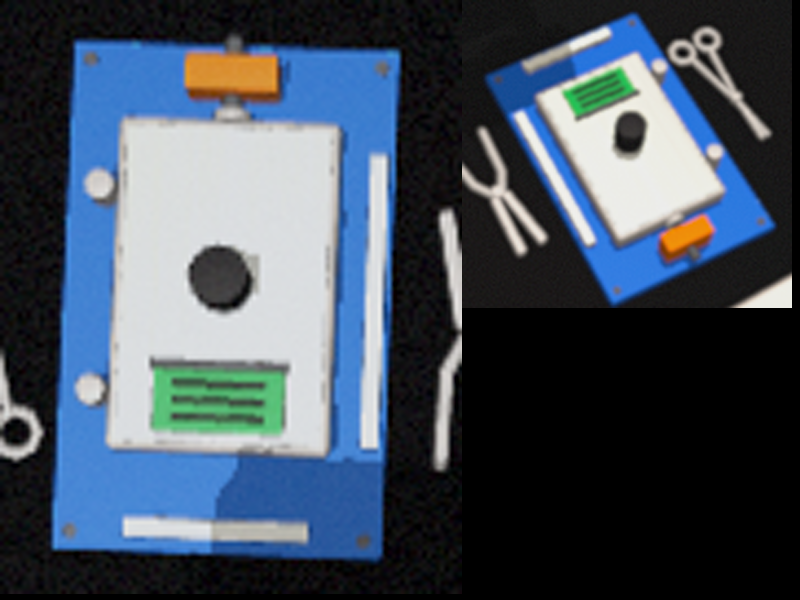

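View pics/top11.png

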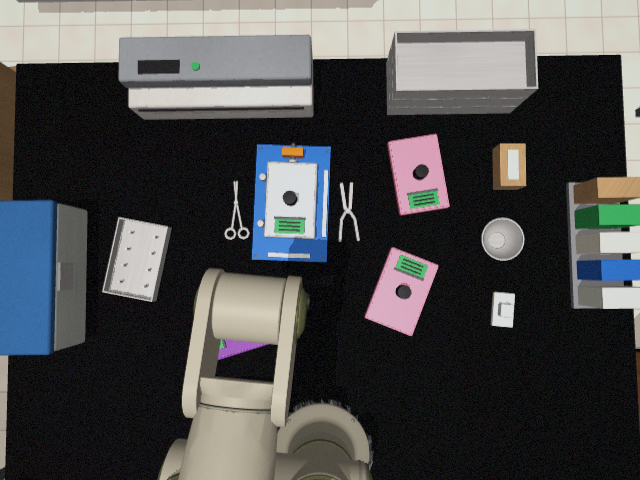

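```bash
python3 -c "
from plant import bot
print(bot.finish_job())"
```

```text
the job is handed in; nothing more can be done
None
```

The steel lid is turned end for end and seated in the nest against both dowels and the screw head. The job was handed in at about 27 s of the 72 s allowed.

**What I did:** I gripped the lid by its knob, lifted it about 80 mm and turned it 178.7°. I set it back on the nest floor under force feedback, with the downward force rising only a few newtons at touchdown. I slid it onto the dowels (about 8 N) and then against the screw head, where motion stopped at about 12 N. Then I let go, opened the jaws around the knob and pushed diagonally with about 20 N. The lid moved no more than about 0.1 mm. I backed off and moved the arm away.

**Last checks:**
- **Position:** the top camera puts the lid centre at nest x ≈ +3.3 mm, y ≈ −0.3 mm.
- **Squareness:** the lid's angle is within about 0.2° of the nest's, which is at the measurement's noise level.
- **Contact:** the enlarged picture shows it touching both dowels and the screw head. The green vent is at the end away from the bracket.
- **Bystanders:** comparing top views shows no change outside the nest, except where the arm stands. The purple look-alike is mostly hidden behind the arm in the last picture, so I could not check it there; the arm never touched it.

**Disagreements:** the wrist and top cameras differed by 3–4 mm in y, so I settled the contacts by force and did not rely on the pictures. The gripper also read 30 mm on the 32 mm knob.

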